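Hold the tablet dispenser open for refilling

ROBOT

A 7-joint arm with a two-finger parallel gripper is mounted at the origin on the work surface. World frame = base frame: x ahead of the robot, y to its left, z up, the work surface at z = 0. Lengths are in m, angles in rad, forces in N, time in s.
With the tool pointing down it reaches from about 0.35 to 0.9 m from the base axis. Payload 8.1 kg.
Tool frame: the origin (TCP) lies midway between the tips of the shut fingers; the grasp point (between the pads) lies behind it (arm.tcp_to_grasp is the z of the grasp point in the tool frame, in m); z points along the fingers, y is the line along which they close (so a half turn about z gives the same grasp; the last joint's range is limited). The gripper opens to 92 mm and grips with 3 to 60 N. Pads are 19 mm wide; open, the fingers measure 130 mm over their backs; the gripper's body (75 mm by 190 mm) begins 47 mm behind the grasp point.
Start: joints at [1.206, 0.434, 0.025, 1.573, -0.012, 1.134, -0.075], TCP at [0.162, -0.604, 0.227] pointing down, gripper open.
Joint ranges: [-2.62, 2.62], [-0.44, 2.09], [-1.27, 1.32], [0.08, 2.57], [-1.32, 4.46], [0.12, 2], [-2.74, 2.74]. Speed limits (rad/s): [2.22, 2.22, 3.01, 3.01, 3.14, 3.14, 3.14].

INTERFACE

Orientations are given as a rotation vector (axis times angle).
In Python, from cell import readout, vision, arm gives the robot as it stands.
- The arm moves only by the tool carry_out, never from a script. Its argument "increments" is one flat list of numbers, 6 for each row, row after row: the shift along the world's x, y, z in mm, then the turn, a rotation vector about the world's x, y, z in rad. In form: [tx, ty, tz, wx, wy, wz, tx, ty, tz, wx, wy, wz, ...]. A call has 1 to 20 rows; each row shifts and turns the commanded pose from where the row before left it; what a row does not reach is not made up. A row lasts 1/8 s, in which the tool goes at most 62.5 mm and 10.7 degrees, less where a joint would pass 70% of its speed; a pose out of reach is approached as far as the arm can. A call with a gripper value outside its range is refused whole. "grip" is the closure, from 0 (fully open) to 1 (shut), set as the call begins (left out, the last holds). The fingers move at their own pace and stop on an object; "newtons" is the grip in N (left out, the last holds). Time passes only in rows, so rows that do not move let the fingers close. It gives the time, the measured TCP pose, the force, the opening and the grip force at its end, in the units of the state.
- readout.observe(): the state, without advancing time (a new reading comes with each control period).
- vision.get_image(name): name is "scene" or "top"; returns the picture (480x640x3 uint8, red, green, blue); there is no depth.
- vision.calibration(name): a dict with "fov_y" (degrees; the focal length in pixels is half the picture's height over the tangent of half this angle, whatever the lens; pixels are square), "cx", "cy" (the principal point, pixels), "k1" (the pictures are not rectified: a ray, as slopes to the right and down, at radius r is drawn at 1 + k1 r^2 times it, then the intrinsics apply), "pose" (4x4, takes a point from camera to world coordinates). Camera axes: x right, y up, looking along -z (the intrinsics and any distortion apply to the point x, -y, -z); pixel columns grow to the right and rows downward; lengths in m; the calibration is good to about 2 mm. A picture is of the moment at which its call begins. calibration takes no time and is no camera call.
- arm.sign_off(): hands the job in; it is judged then, once.
The state is a dict: "clock": time; "joints": joint angles; "dq": joint speeds; "joint_efforts": joint torques, N m; "position": TCP position; "ee_rot": TCP orientation; "force": force on the tool from outside, world axes, zero at the start; "ft_torque": the same for the moment, N m; "width": opening from 0.0 (shut) to 1.0 (fully open); "gripper_force": force on a finger pad.
Only numpy, scipy, OpenCV 4.12 (cv2) and the standard library are available. Lean on these libraries where they do the work, as an engineer would, in place of code of your own. Each camera call takes 0.05 s, during which the arm holds its last target. There are 200 camera calls.

TASK

Get the tablet dispenser ready for refilling: lift the dust cap off its filling neck and set it down upright in the round cap holder, without dropping it. Only then pull the dispenser's spring-loaded shutter out by its pull plate until its pointer is level with the rider on the scale, and finish while still holding it there with the gripper, because it springs shut when let go. Leave everything else on the counter where it is.

Things in the scene. Friction and masses are not known exactly. Their poses are not given: they have to be found in the camera images.
- dispenser: Tablet dispenser fixed to the counter: white box 150 (x) x 130 (y) x 90 mm high. Origin: centre of its underside. Its +z is up; its -x side is the front, out of which the shutter is pulled.
- neck_rim (a point): Centre of the rim of the round filling neck on the dispenser's top: 20 mm towards +x and 15 mm towards +y of the dispenser's origin, 131 mm above the counter. The neck is a tube of 36 mm outer diameter, 41 mm tall.
- cap: Loose white round dust cap, 46 mm diameter, 32 mm tall, closed top 5 mm thick, hollow below (40 mm bore, 27 mm deep), 30 g. Origin: centre of its lower edge; z up. It starts on the neck with 2 mm of play all round and its lower edge 14 mm above the dispenser's top; it lifts straight off (27 mm to come clear).
- holder: Fixed low round grey cup on a thin 80 mm square steel plate, to one side of the dispenser: 68 mm outer diameter, wall 5 mm, rim 14 mm above the counter. Origin: centre of its underside.
- holder_in (a point): Centre of the holder's inner floor, 6 mm above the counter; the recess is 58 mm in diameter and 8 mm deep, the cap stands in it upright with its open side down.
- shutter: Sliding shutter with an upright grey pull plate in front: 10 mm thick (x), 60 wide (y), 46 tall (z). Origin: centre of that plate, 91 mm above the counter; axes as the dispenser's. Shut, it is 122 mm from the dispenser's origin along its -x, with 42 mm free between plate and housing. A level steel strip 36 mm wide joins plate and housing, its top 20 mm below the origin.
- plate_top (a point): Middle of the upper edge of the shutter's pull plate, 23 mm above the shutter's origin. The shutter slides along the dispenser's -x, from 0 (shut) to 75 mm; the mark comes well before the end of travel. A spring draws it back (about 5 N when shut, 9 N at 50 mm), so it shuts as soon as it is let go.
- pointer (a point): Top of the small black pointer (4 mm thick) that stands out of a slot in the dispenser's top, on the -y side of the neck. It is part of the shutter and moves with it; shut, it is 45 mm towards +x and 42 mm towards -y of the dispenser's origin.
- rider_mark (a point): Top of the dark steel rider, 6 mm wide (x), clipped on the scale strip along the -y edge of the dispenser's top, beside the pointer's slot; its axes are the dispenser's. It is fixed, 25 to 50 mm towards the dispenser's -x from the pointer when shut: the shutter is at the mark when pointer and rider have the same x in the dispenser's frame.
- medcup: Bystander: small clear medicine cup, 40 mm diameter, 36 mm high. Origin: centre of its underside.
- pill_bottle: Bystander: white pill jar, 58 mm diameter, 95 mm high. Origin: centre of its underside.
- tall_carton: Bystander: upright medicine carton, 55 x 55 x 130 mm high. Origin: centre of its underside.
- flat_carton: Bystander: flat carton, 65 x 110 x 26 mm high. Origin: centre of its underside.
- small_carton: Bystander: carton, 50 x 85 x 32 mm high. Origin: centre of its underside.
- amber_bottle: Bystander: amber bottle, 48 mm diameter, 105 mm high. Origin: centre of its underside.
- tape_roll: Bystander: roll of tape lying flat, 76 mm diameter, 19 mm high. Origin: centre of its underside.
Mind the look-alikes: they are no part of the job. What is shaped like the cap but orange or yellow is not meant.

How it is judged:
By the outcome, as a careful person would: the job done as asked, in the order asked, and still so for the second after the job is handed in, while the arm keeps its last pose, push and grip.
It also fails if it takes over 51 s, if anything falls off the work surface, if the arm or the gripper's body presses on something with over 40 N, if the wrist force passes 120 N, or if a joint passes its speed limit or range.

## Working session

There is one attempt and no reset: what is moved stays moved. The work goes in short steps, Python scripts to look and compute and a tool call to move; the robot and the scene stay as the last step left them, time stands still between calls to the robot, and variables do not carry over. Pictures are saved under pics/ and viewed, at most 10 in all, crops included, and the job is handed in when it is done.

Besides the shell and the picture viewer there is one more tool, called by a JSON object that holds its "method" and its "body", one argument or row to a line. carry_out: Moves the arm, as the interface text tells. Its arguments: {"type":"object","properties":{"increments":{"type":"array","items":{"type":"number"}},"grip":{"type":"number"},"newtons":{"type":"number"}},"required":["increments"]}

```bash
mkdir -p pics
cat > h.py <<'E'
import numpy as np, cv2
from cell import readout, vision, arm
def cal(n):
    c=vision.calibration(n); f=240/np.tan(np.radians(c["fov_y"])/2)
    return np.array([[f,0,c["cx"]],[0,f,c["cy"]],[0,0,1]]), c["k1"], np.array(c["pose"])
def ray(n,u,v):
    K,k1,P=cal(n); p=cv2.undistortPoints(np.array([[[u,v]]],float),K,np.array([k1,0,0,0,0.]))[0,0]
    # (cv2 model x_d = x(1+k1 r^2))
    return P[:3,3], P[:3,:3]@np.array([p[0],-p[1],-1])
def onz(n,u,v,z):
    o,d=ray(n,u,v); return o+d*(z-o[2])/d[2]
def proj(n,X):
    K,k1,P=cal(n); q=(np.atleast_2d(X)-P[:3,3])@P[:3,:3]; q=q*[1,-1,-1]
    return cv2.projectPoints(q,np.zeros(3),np.zeros(3),K,np.array([k1,0,0,0,0.]))[0][:,0]
def pic(n,name):
    im=cv2.cvtColor(vision.get_image(n),cv2.COLOR_RGB2BGR); cv2.imwrite(f"pics/{name}.png",im); return im
E
python3 - <<'E'
from h import *
for n in("scene","top"): pic(n,n+"0"); print(n,cal(n))
print(readout.observe(), arm.tcp_to_grasp)
E
```

```text
scene (array([[499.2758047 ,   0.        , 318.59852764],
       [  0.        , 499.2758047 , 239.84707503],
       [  0.        ,   0.        ,   1.        ]]), -0.06370811065097838, array([[-0.31698806, -0.79007379,  0.52469228,  1.04841276],
       [ 0.94842745, -0.2629041 ,  0.17710674,  0.16485663],
       [-0.00198364,  0.55377328,  0.83266513,  0.92399128],
       [ 0.        ,  0.        ,  0.        ,  1.        ]]))
top (array([[515.36908483,   0.        , 302.46041116],
       [  0.        , 515.36908483, 241.64295261],
       [  0.        ,   0.        ,   1.        ]]), -0.026534406036265716, array([[-0.0052902 ,  0.99389634, -0.11019113,  0.36844416],
       [-0.99995044, -0.00618714, -0.00779956, -0.01842208],
       [-0.00843372,  0.1101444 ,  0.99387981,  1.33748617],
       [ 0.        ,  0.        ,  0.        ,  1.        ]]))
{'clock': 0.1, 'joints': array([ 1.20638095,  0.43515195,  0.024995  ,  1.57400916, -0.01161862,
        1.1340372 , -0.07508681]), 'dq': array([ 0.00268558, -0.00058114, -0.00134776, -0.00380623, -0.0013542 ,
        0.00092128, -0.00048532]), 'joint_efforts': array([ 3.34122655e-03, -6.69117665e+01,  9.88096744e-01, -3.15141428e+01,
       -6.05483260e-02,  3.75194033e-02,  7.57774728e-05]), 'position': array([ 0.16158994, -0.60325752,  0.22602338]), 'ee_rot': array([-3.11331558e+00, -4.09768771e-01,  4.91868831e-04]), 'force': array([ 0.11359715,  0.65887405, -0.56660894]), 'ft_torque': array([-0.02948728, -0.00191143,  0.0036025 ]), 'gripper_force': 0.0, 'width': 1.0003783051155} -0.0188
```

View pics/scene0.png

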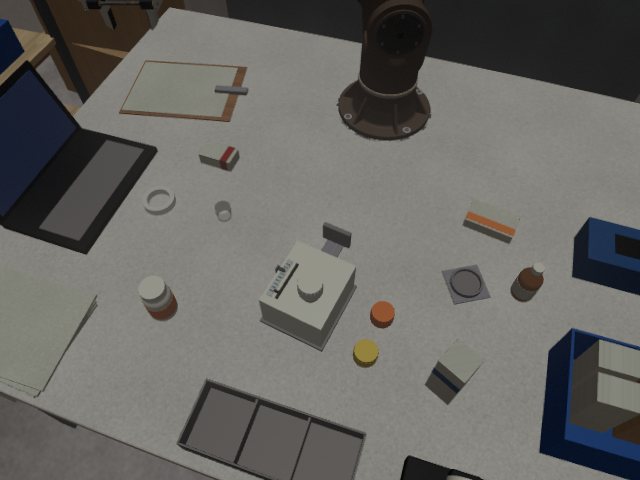

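View pics/top0.png

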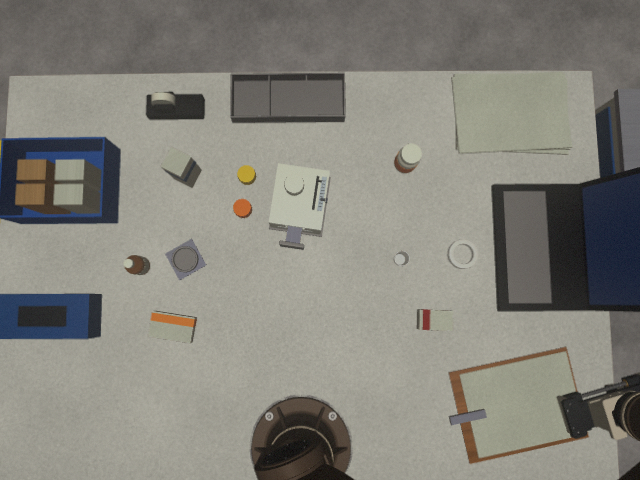

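The top view shows the dispenser at about (300,200), with the cap at (294,185), the pull plate at (292,245), and the pointer and scale near (320,190). The holder is at (186,259), and the orange and yellow look-alikes are at (242,208) and (246,174). Next I'll zoom in on the dispenser in both views.

Run:
```python
from h import *
a=cv2.imread("pics/top0.png")[155:255,255:340]; b=cv2.imread("pics/scene0.png")[215:350,250:365]
a=cv2.resize(a,None,fx=6,fy=6,interpolation=cv2.INTER_CUBIC)[:600]; b=cv2.resize(b,None,fx=4.4,fy=4.4,interpolation=cv2.INTER_CUBIC)[:600]
cv2.imwrite("pics/ca.png",a); cv2.imwrite("pics/cb.png",b)
```

```text
(no output)
```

View pics/ca.png

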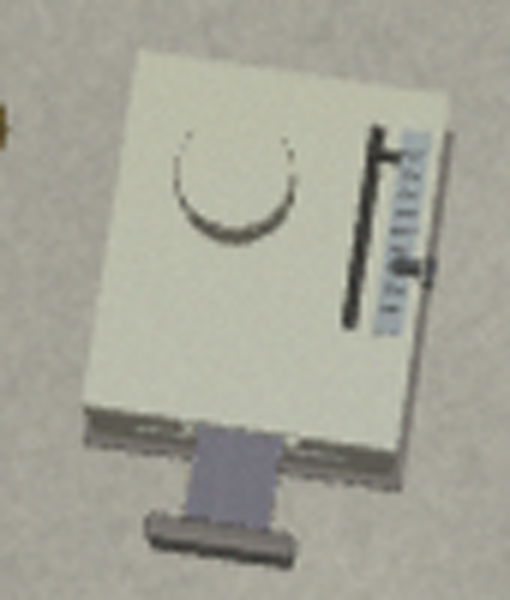

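View pics/cb.png

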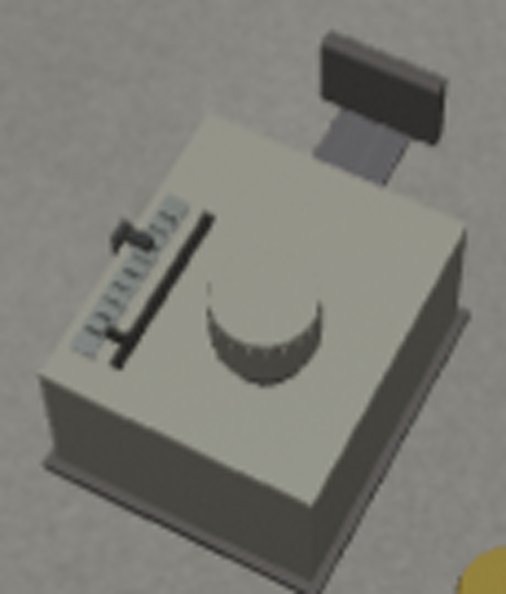

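The crops show the dispenser's top corners, the plate's top edge, the pointer at top-crop (392,156), and the rider at (405,268). I'll compute poses from these pixels.

Run:
```python
from h import *
from scipy.optimize import least_squares
T=lambda x,y:("top",255+x/6-.4,155+y/6-.4); S=lambda x,y:("scene",250+x/4.4-.4,215+y/4.4-.4)
loc=np.array([[75,65],[75,-65],[-75,-65],[-75,65]])/1e3
Tp=[T(138,52),T(450,95),T(398,452),T(85,405)]; Sp=[S(310,505),S(42,377),S(212,113),S(465,228)]
def fit(P):
    W=np.array([onz(*p,.09)[:2] for p in P])
    R=lambda a:np.array([[np.cos(a),-np.sin(a)],[np.sin(a),np.cos(a)]])
    r=least_squares(lambda q:(loc@R(q[2]).T+q[:2]-W).ravel(),[.5,0,0]); return r.x,np.abs(r.fun).max(),R(r.x[2])
def tri(p,q):
    (o1,d1),(o2,d2)=ray(*p),ray(*q); A=np.c_[d1,-d2]; s=np.linalg.lstsq(A,o2-o1,rcond=None)[0]
    return (o1+d1*s[0]+o2+d2*s[1])/2, np.linalg.norm(o1+d1*s[0]-o2-d2*s[1])
res=[]
for n,P in(("top",Tp),("scene",Sp)):
    x,e,R=fit(P); res.append(x); print(n,x.round(4),"resid",e.round(4))
q=np.mean(res,0); a=q[2]; R=np.array([[np.cos(a),-np.sin(a)],[np.sin(a),np.cos(a)]])
w=lambda x,y:(q[:2]+R@[x,y]).round(4)
print("mean",q.round(4),"cap",w(.02,.015),"plate",w(-.122,0),"plate@50",w(-.172,0))
for n,t,s in(("ptr",T(393,155),S(112,335)),("rider",T(407,266),S(140,236))):
    X,g=tri(t,s); print(n,X.round(4),g.round(4),"local",(R.T@(X[:2]-q[:2])).round(4))
    for z in(.095,.1,.105):print(z,[(R.T@(onz(*p,z)[:2]-r[:2])).round(4) for p,r in((t,res[0]),(s,res[1]))])
print("plate seen",[onz(*p,.114)[:2].round(4) for p in(T(222,528),S(383,58))])
# cap and holder by ring/ellipse
for n,c,r in(("top",(186,259),26),("scene",(466,284),30)):
    im=cv2.imread(f"pics/{n}0.png"); x0,y0=c[0]-r,c[1]-r; g=im[y0:y0+2*r,x0:x0+2*r]
    cv2.imwrite(f"pics/h{n}.png",g)
    hs=cv2.cvtColor(g,cv2.COLOR_BGR2GRAY); m=(hs<75).astype(np.uint8)
    k,l,st,ce=cv2.connectedComponentsWithStats(m); i=1+np.argmax(st[1:,4]); pts=np.argwhere(l==i)[:,::-1].astype(np.float32)
    e=cv2.fitEllipse(cv2.convexHull(pts)); u=e[0][0]+x0,e[0][1]+y0
    print(n,"holder",u,e[1],st[i],onz(n,*u,.014).round(4))
vs=[cv2.resize(cv2.imread(f"pics/h{n}.png"),(400,400),interpolation=2) for n in("top","scene")]
cv2.imwrite("pics/hh.png",np.hstack(vs))
```

```text
top [ 0.6192 -0.0013 -0.1505] resid 0.0007
scene [ 6.218e-01 -2.000e-04 -1.585e-01] resid 0.0016
mean [ 0.6205 -0.0007 -0.1545] cap [0.6426 0.011 ] plate [0.5   0.018] plate@50 [0.4506 0.0257]
ptr [ 0.6583 -0.0532  0.0912] 0.0006 local [ 0.0454 -0.046 ]
0.095 [array([ 0.0456, -0.0451]), array([ 0.0459, -0.0458])]
0.1 [array([ 0.0444, -0.0451]), array([ 0.048 , -0.0441])]
0.105 [array([ 0.0432, -0.0452]), array([ 0.0501, -0.0425])]
rider [ 0.611  -0.0582  0.0955] 0.0003 local [-0.0005 -0.0583]
0.095 [array([ 0.0007, -0.0574]), array([-0.0019, -0.0593])]
0.1 [array([-0.0003, -0.0574]), array([ 0.0005, -0.0576])]
0.105 [array([-0.0013, -0.0574]), array([ 0.0029, -0.0558])]
plate seen [array([0.502 , 0.0171]), array([0.4995, 0.0174])]Traceback (most recent call last):
  File "<stdin>", line 29, in <module>
cv2.error: OpenCV(4.12.0) /io/opencv/modules/imgproc/src/shapedescr.cpp:361: error: (-201:Incorrect size of input array) There should be at least 5 points to fit the ellipse in function 'fitEllipseNoDirect'
```

Run:
```python
from h import *
vs=[]
for n,c,r in(("top",(186,259),26),("scene",(466,284),30)):
    im=cv2.imread(f"pics/{n}0.png"); x0,y0=c[0]-r,c[1]-r; g=im[y0:y0+2*r,x0:x0+2*r]
    vs.append(cv2.resize(g,(400,400),interpolation=2))
    hs=cv2.cvtColor(g,cv2.COLOR_BGR2GRAY)
    m=((g[...,0].astype(int)-g[...,2])>8).astype(np.uint8)  # bluish plate
    cs,_=cv2.findContours(m,cv2.RETR_EXTERNAL,cv2.CHAIN_APPROX_NONE); cc=max(cs,key=cv2.contourArea)
    R=cv2.minAreaRect(cc); u=R[0][0]+x0,R[0][1]+y0; print(n,"plate",u,R[1],onz(n,*u,.002).round(4))
    for t in(80,90,100):
        k,l,st,ce=cv2.connectedComponentsWithStats((hs<t).astype(np.uint8))
        i=1+np.argmax(st[1:,4]); pts=np.argwhere(l==i)[:,::-1].astype(np.float32)
        if len(pts)<20: continue
        e=cv2.fitEllipse(cv2.convexHull(pts)); u=e[0][0]+x0,e[0][1]+y0
        print(n,t,u,e[1],st[i],onz(n,*u,.014).round(4))
cv2.imwrite("pics/hh.png",np.hstack(vs))
```

```text
top plate (186.76922798156738, 273.6538391113281) (1.941450834274292, 5.547001838684082) [0.4347 0.2931 0.002 ]
top 90 (188.06736755371094, 259.5101718902588) (19.435636520385742, 23.34651756286621) [27 16 12 23 33] [0.4706 0.2876 0.014 ]
top 100 (185.47019577026367, 259.0491714477539) (24.908361434936523, 26.452430725097656) [ 13  13  26  27 111] [0.4718 0.2944 0.014 ]Traceback (most recent call last):
  File "<stdin>", line 8, in <module>
ValueError: max() iterable argument is empty
```

{"method": "carry_out", "body": {
  "increments": [20,50,20,0,0,0.165,40,50,0,0,0,0.165,50,50,0,0,0,0.165,50,50,0,0,0,0.165,50,50,0,0,0,0.165,50,50,0,0,0,0.165,50,50,0,0,0,0.165],
  "grip": 0
}}

```text
clock: 0.98
position: [0.4427, -0.2824, 0.2467]
ee_rot: [2.381, 2.05, -0.0]
force: [0.7, -1.5, -0.9]
width: 1.003
gripper_force: 0.0
```

{"method": "carry_out", "body": {
  "increments": [34,53,0,0,0,0,34,53,0,0,0,0,34,53,0,0,0,0,34,53,0,0,0,0,35,52,0,0,0,0,0,0,-20,0,0,0,0,0,-30,0,0,0,0,0,-10,0,0,0,0,0,0,0,0,0,0,0,0,0,0,0]
}}

```text
clock: 2.22
position: [0.6122, -0.0218, 0.1879]
ee_rot: [2.385, 2.043, 0.002]
force: [0.0, -0.6, 0.1]
width: 0.998
gripper_force: 0.0
```

Run:
```python
from h import *
s=readout.observe();print(s["position"],s["ee_rot"],s["force"])
im=cv2.imread("pics/scene0.png"); c=(466,284);r=34;x0,y0=c[0]-r,c[1]-r; g=im[y0:y0+2*r,x0:x0+2*r]
for Y in (.288,.294):
  print(proj("scene",[[.472,Y,.014],[.438,Y,.014],[.506,Y,.014],[.472,Y-.034,.014],[.472,Y+.034,.014]]).round(1).tolist())
a=cv2.resize(g,(400,400),interpolation=2)
t=pic("top","t1")[150:260,240:350]
cv2.imwrite("pics/m1.png",np.hstack([a,cv2.resize(t,(400,400),interpolation=2)]))
```

```text
[ 0.61222965 -0.02175244  0.18788935] [2.38548998e+00 2.04278976e+00 2.03014705e-03] [ 0.01979168 -0.55693498  0.09586289]
[[462.6, 278.5], [465.3, 265.2], [459.9, 292.3], [446.6, 274.1], [478.8, 283.0]]
[[465.5, 279.3], [468.1, 266.0], [462.8, 293.1], [449.5, 274.9], [481.6, 283.8]]
```

View pics/m1.png

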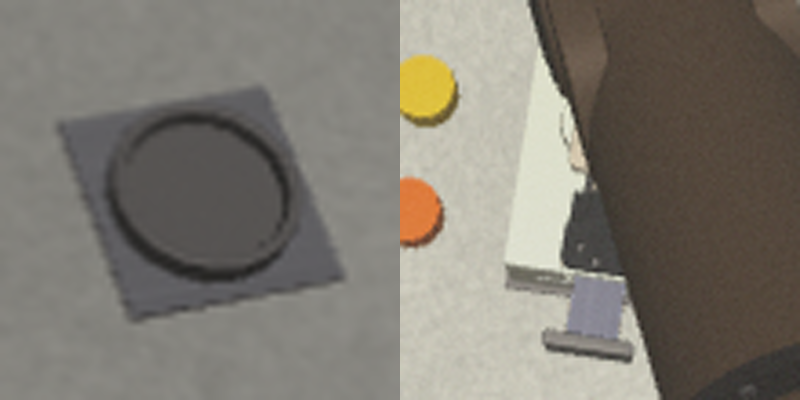

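The scene crop shows the ring centred at about scene (465.6,282) and the square plate centred at about (465.6,282.9). The top view is mostly hidden by the arm. Rows are clipped near their limits, so I'll use smaller rows.

Run:
```python
from h import *
f=lambda x,y:(432+x/5.88-.4,250+y/5.88-.4)
print("scene plate corners",[onz("scene",*f(*c),.002)[:2].round(4).tolist() for c in((57,120),(265,87),(345,278),(130,320))])
print("mean",np.mean([onz("scene",*f(*c),.002)[:2] for c in((57,120),(265,87),(345,278),(130,320))],0), "ring",onz("scene",*f(200,192),.014))
g=cv2.imread("pics/top0.png")[234:284,161:211].astype(int)
m=(g[...,0]-g[...,2]); print(np.percentile(m,[5,50,80,95]))
gg=g.sum(2)/3; mm=(gg<np.median(gg[:6])-22).astype(np.uint8)
mm=cv2.morphologyEx(mm,cv2.MORPH_CLOSE,np.ones((3,3),np.uint8))
cs,_=cv2.findContours(mm,0,1); cc=max(cs,key=cv2.contourArea); R=cv2.minAreaRect(cc)
print(R, onz("top",R[0][0]+161,R[0][1]+234,.002))
```

```text
scene plate corners [[0.4581, 0.2424], [0.42, 0.3129], [0.4898, 0.352], [0.5299, 0.2821]]
mean [0.47444036 0.29733015] ring [0.47891626 0.29540853 0.014     ]
[-14. -12.  -7.   7.]
((24.330772399902344, 24.95384407043457), (30.760610580444336, 31.38078498840332), 60.2551155090332) [0.47301716 0.29757401 0.002     ]
```

{"method": "carry_out", "body": {
  "increments": [10,11,0,0,0,0,10,11,0,0,0,0,10,11,0,0,0,0,0,0,-18,0,0,0,0,0,-18,0,0,0,0,0,-10,0,0,0,0,0,0,0,0,0,0,0,0,0,0,0]
}}

```text
clock: 3.28
position: [0.6419, 0.0112, 0.1411]
ee_rot: [2.386, 2.043, 0.001]
force: [-0.1, 0.2, 0.5]
width: 1.0
gripper_force: 0.0
```

{"method": "carry_out", "body": {
  "increments": [0,0,-12,0,0,0,0,0,-13,0,0,0,0,0,0,0,0,0,0,0,0,0,0,0]
}}

```text
clock: 3.78
position: [0.6416, 0.0114, 0.1157]
ee_rot: [-2.386, -2.044, 0.0]
force: [0.5, -0.1, 0.7]
width: 1.001
gripper_force: 0.0
```

{"method": "carry_out", "body": {
  "increments": [0,0,0,0,0,0,0,0,0,0,0,0,0,0,0,0,0,0,0,0,0,0,0,0,0,0,0,0,0,0,0,0,0,0,0,0,0,0,0,0,0,0],
  "grip": 1,
  "newtons": 15
}}

```text
clock: 4.65
position: [0.6417, 0.0113, 0.1158]
ee_rot: [2.386, 2.044, 0.0]
force: [-0.2, 0.3, 0.2]
width: 0.502
gripper_force: 15.0
```

{"method": "carry_out", "body": {
  "increments": [0,0,8,0,0,0,0,0,12,0,0,0,0,0,15,0,0,0,0,0,15,0,0,0,0,0,10,0,0,0,0,0,0,0,0,0,0,0,0,0,0,0],
  "newtons": 20
}}

```text
clock: 5.52
position: [0.6413, 0.0112, 0.1753]
ee_rot: [-2.386, -2.044, 0.001]
force: [-0.9, 0.0, 0.1]
width: 0.498
gripper_force: 20.0
```

{"method": "carry_out", "body": {
  "increments": [-11,19,0,0,0,0,-11,19,0,0,0,0,-11,19,0,0,0,0,-11,19,0,0,0,0,-11,19,0,0,0,0,-11,19,0,0,0,0,-11,19,0,0,0,0,-11,19,0,0,0,0,-11,19,0,0,0,0,-11,19,0,0,0,0,-11,19,0,0,0,0,-11,19,0,0,0,0,-11,19,0,0,0,0,-11,19,0,0,0,0,-11,19,0,0,0,0,-2,1,0,0,0,0,0,0,0,0,0,0,0,0,0,0,0,0]
}}

```text
clock: 7.78
position: [0.4753, 0.2962, 0.1757]
ee_rot: [2.387, 2.042, -0.0]
force: [-0.3, -0.2, -0.1]
width: 0.5
gripper_force: 20.0
```

Run:
```python
from h import *
t=pic("top","t2"); s=pic("scene","s2")
a=cv2.resize(t[200:320,120:260],(400,343)); b=cv2.resize(s[200:340,400:560],(400,350))[:343]
cv2.imwrite("pics/m2.png",np.hstack([a,b]))
```

```text
(no output)
```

View pics/m2.png

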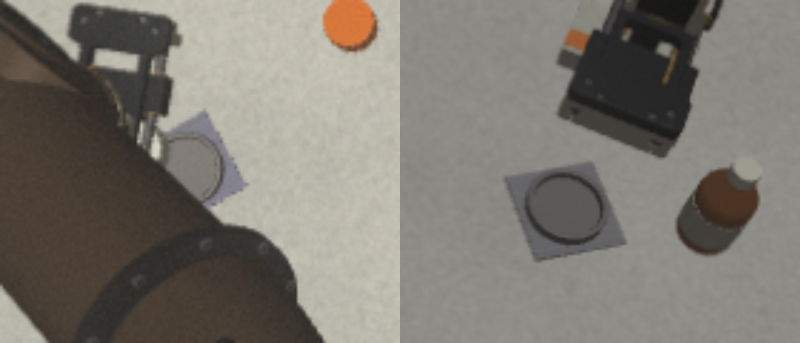

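The holder is free under the held cap, and the gripper is clear of the amber bottle. I'll lower the cap.

{"method": "carry_out", "body": {
  "increments": [0,0,-15,0,0,0,0,0,-15,0,0,0,0,0,-15,0,0,0,0,0,-15,0,0,0,0,0,-15,0,0,0,0,0,-15,0,0,0,0,0,-15,0,0,0,0,0,-15,0,0,0,0,0,-15,0,0,0,0,0,-8,0,0,0,0,0,-6,0,0,0,0,0,-3,0,0,0,0,0,-2,0,0,0,0,0,0,0,0,0,0,0,0,0,0,0]
}}

```text
clock: 9.75
position: [0.4748, 0.2974, 0.022]
ee_rot: [2.386, 2.044, 0.001]
force: [0.8, 0.2, -0.3]
width: 0.501
gripper_force: 20.0
```

{"method": "carry_out", "body": {
  "increments": [0,0,-1.5,0,0,0,0,0,-1.5,0,0,0,0,0,-1,0,0,0,0,0,-0.5,0,0,0,0,0,0,0,0,0]
}}

```text
clock: 10.38
position: [0.4746, 0.2973, 0.0177]
ee_rot: [2.386, 2.044, 0.0]
force: [-1.8, -1.4, 6.4]
width: 0.497
gripper_force: 20.0
```

{"method": "carry_out", "body": {
  "increments": [0,0,0,0,0,0,0,0,0,0,0,0,0,0,0,0,0,0,0,0,0,0,0,0,0,0,0,0,0,0,0,0,10,0,0,0,0,0,20,0,0,0,0,0,25,0,0,0,0,0,25,0,0,0,0,0,25,0,0,0,0,0,25,0,0,0,0,-20,20,0,0,0,0,-25,0,0,0,0,0,-25,0,0,0,0,0,-25,0,0,0,0,0,-25,0,0,0,0,0,-25,0,0,0,0,0,-25,0,0,0,0,0,-25,0,0,0,0],
  "grip": 0
}}

```text
clock: 12.75
position: [0.4746, 0.1016, 0.168]
ee_rot: [2.385, 2.044, 0.001]
force: [0.2, 0.3, 0.5]
width: 1.001
gripper_force: 0.0
```

Run:
```python
from h import *
t=pic("top","t3"); s=pic("scene","s3"); st=readout.observe(); print(st["position"],st["clock"])
a=cv2.resize(t[200:320,120:260],(400,343)); b=cv2.resize(s[200:340,400:560],(400,350))[:343]
cv2.imwrite("pics/m3.png",np.hstack([a,b]))
```

```text
[0.47462505 0.09938272 0.16767232] 12.85
```

View pics/m3.png

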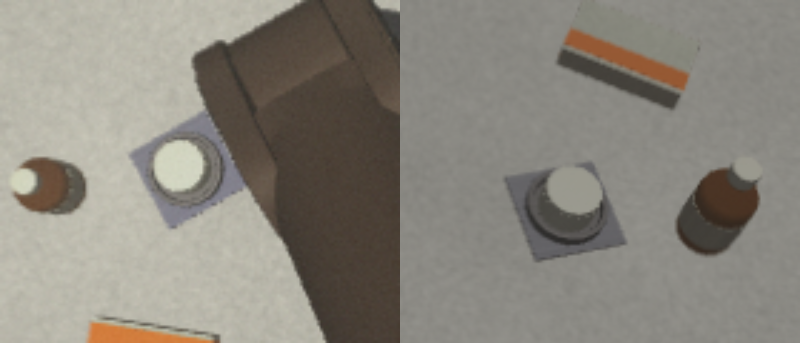

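The cap stands upright inside the ring in both views. Next I'll go above the pull plate with the fingers partly open, and check the cap's tilt and offset numerically.

{"method": "carry_out", "body": {
  "increments": [4,-14,0,0,0,0,4,-14,0,0,0,0,4,-14,0,0,0,0,4,-14,0,0,0,0,5,-13,0,0,0,0,5,-13,0,0,0,0,0,0,-15,0,0,0,0,0,-15,0,0,0,0,0,0,0,0,0],
  "grip": 0.565
}}

```text
clock: 13.98
position: [0.4992, 0.0208, 0.1355]
ee_rot: [-2.383, -2.044, 0.004]
force: [-0.2, -1.0, 0.0]
width: 0.436
gripper_force: 0.0
```

Run:
```python
from h import *
print(onz("top",183,257.7,.038),onz("scene",470,276,.038))
s=readout.observe();print(s["position"],s["width"])
R=cv2.Rodrigues(s["ee_rot"])[0];print("closing yaw",np.arctan2(R[1,1],R[0,1]))
```

```text
[0.47342018 0.2950588  0.038     ] [0.47657763 0.29818648 0.038     ]
[0.4991998  0.02081983 0.13547492] 0.43643999923363375
closing yaw -0.15283198421899402
```

Cap height and centre agree with a seated cap. I'll descend over the plate and grip.

{"method": "carry_out", "body": {
  "increments": [1,-3,-10,0,0,0,0,0,-15,0,0,0,0,0,-15,0,0,0,0,0,-10,0,0,0,0,0,0,0,0,0,0,0,0,0,0,0]
}}

```text
clock: 14.72
position: [0.5018, 0.0175, 0.0874]
ee_rot: [2.386, 2.044, 0.001]
force: [0.9, 0.4, 0.3]
width: 0.431
gripper_force: 0.0
```

{"method": "carry_out", "body": {
  "increments": [0,0,0,0,0,0,0,0,0,0,0,0,0,0,0,0,0,0,0,0,0,0,0,0,0,0,0,0,0,0,0,0,0,0,0,0,0,0,0,0,0,0],
  "grip": 1,
  "newtons": 45
}}

```text
clock: 15.6
position: [0.4994, 0.0175, 0.087]
ee_rot: [-2.384, -2.043, 0.005]
force: [-8.1, 1.2, 7.3]
width: 0.106
gripper_force: 45.0
```

{"method": "carry_out", "body": {
  "increments": [-5,0.8,0,0,0,0,-5,0.8,0,0,0,0,-5,0.8,0,0,0,0,-5,0.8,0,0,0,0,-5,0.8,0,0,0,0,-5,0.8,0,0,0,0,-5,0.8,0,0,0,0,-5,0.7,0,0,0,0,0,0,0,0,0,0,0,0,0,0,0,0]
}}

```text
clock: 16.85
position: [0.463, 0.0233, 0.0872]
ee_rot: [2.385, 2.042, 0.003]
force: [6.6, -0.3, -11.4]
width: 0.104
gripper_force: 45.0
```

Run:
```python
from h import *
t=pic("top","t4"); s=pic("scene","s4"); st=readout.observe(); print(st["position"],st["clock"],st["force"])
d=st["position"][:2]-[.4994,.0175]; print("pulled",d@[-.988,.154])
a=cv2.resize(t[155:225,290:340],(400,560),interpolation=2); b=cv2.resize(s[245:310,250:300],(400,520),interpolation=2); b=np.vstack([b,b[:40]*0])
cv2.imwrite("pics/m4.png",np.hstack([a,b]))
```

```text
[0.46299589 0.02330284 0.08715367] 16.95 [  7.47614741  -0.24658982 -10.96645079]
pulled 0.036860902002602135
```

View pics/m4.png

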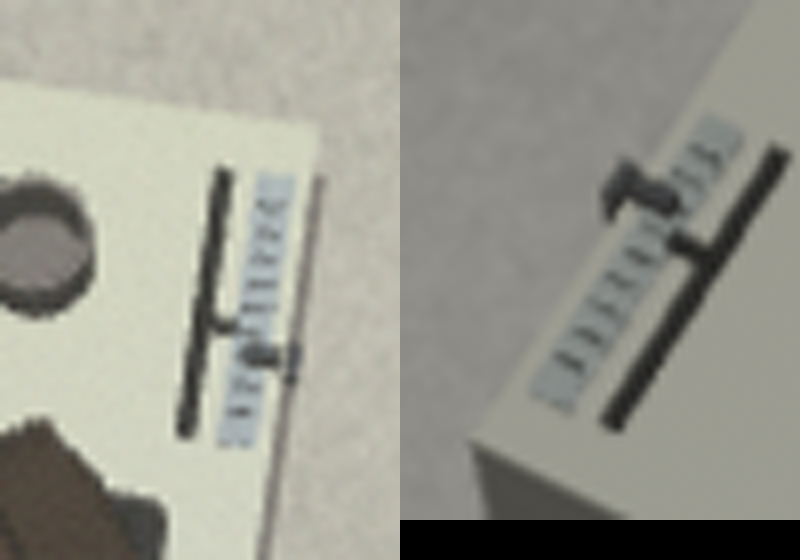

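The zoom shows the pointer at top-crop (228,327), with the rider at (260,357) a few mm ahead of it. In the scene crop the pointer is at (685,245) and the rider at about (655,190).

Run:
```python
from h import *
T=lambda x,y:("top",290+x/8-.44,155+y/8-.44); S=lambda x,y:("scene",250+(x-400)/8-.44,245+y/8-.44)
for n,t,a in(("t",(T(228,327),T(260,357)),-.1505),("s",(S(685,243),S(655,190)),-.1585)):
    e=np.array([np.cos(a),np.sin(a)])
    for zp,zr in((.092,.095),(.095,.095),(.098,.098),(.095,.1)):
        print(n,zp,zr,((onz(*t[0],zp)-onz(*t[1],zr))[:2]@e*1e3).round(1))
# intensity profile along the dispenser-x axis in the top view
t=cv2.imread("pics/t4.png").astype(float).sum(2)/3
for n in("top","scene"):
    im=cv2.imread(f"pics/{'t4' if n=='top' else 's4'}.png",0).astype(np.float32)
    q=dict(top=[.6192,-.0013,-.1505],scene=[.6218,-.0002,-.1585])[n]; c,s=np.cos(q[2]),np.sin(q[2])
    xs=np.arange(-25,35,.5)
    for z,y in((.095,-45.5),(.095,-47),(.095,-56),(.095,-58)):
        X=[[q[0]+c*x/1e3-s*y/1e3,q[1]+s*x/1e3+c*y/1e3,z] for x in xs]
        p=proj(n,np.array(X)).astype(np.float32); v=cv2.remap(im,p[:,:1],p[:,1:],1).ravel()
        b=np.median(v); w=np.clip(b-v-25,0,None); k=np.argmax(w); sl=slice(max(k-10,0),k+11)
        print(n,z,y,"dark centroid x",(w[sl]@xs[sl]/(w[sl].sum()+1e-9)).round(2),"depth",w.max())
```

```text
t 0.092 0.095 8.4
t 0.095 0.095 7.8
t 0.098 0.098 7.8
t 0.095 0.1 8.8
s 0.092 0.095 8.0
s 0.095 0.095 9.4
s 0.098 0.098 9.3
s 0.095 0.1 7.0
top 0.095 -45.5 dark centroid x 7.53 depth 93.305664
top 0.095 -47 dark centroid x 7.76 depth 68.211914
top 0.095 -56 dark centroid x -0.21 depth 56.154297
top 0.095 -58 dark centroid x -0.32 depth 76.20508
scene 0.095 -45.5 dark centroid x 8.74 depth 80.461914
scene 0.095 -47 dark centroid x 8.79 depth 68.53516
scene 0.095 -56 dark centroid x 0.33 depth 42.695312
scene 0.095 -58 dark centroid x 0.34 depth 55.074707
```

{"method": "carry_out", "body": {
  "increments": [-3,0.5,0,0,0,0,-3,0.5,0,0,0,0,-2,0.3,0,0,0,0,0,0,0,0,0,0,0,0,0,0,0,0,0,0,0,0,0,0]
}}

```text
clock: 17.7
position: [0.4551, 0.0246, 0.0871]
ee_rot: [2.385, 2.042, 0.003]
force: [8.7, -1.3, -12.1]
width: 0.101
gripper_force: 45.0
```

```bash
cat > chk.py <<'E'
from h import *
import sys
st=readout.observe(); d=st["position"][:2]-[.4994,.0175]; print("pulled",d@[-.988,.154],st["force"],st["clock"],st["width"])
for n in("top","scene"):
    im=cv2.cvtColor(pic(n,n+sys.argv[1]),cv2.COLOR_BGR2GRAY).astype(np.float32)
    q=dict(top=[.6192,-.0013,-.1505],scene=[.6218,-.0002,-.1585])[n]; c,s=np.cos(q[2]),np.sin(q[2]); xs=np.arange(-25,35,.5)
    for y in(-45.5,-47,-56,-58):
        X=[[q[0]+c*x/1e3-s*y/1e3,q[1]+s*x/1e3+c*y/1e3,.095] for x in xs]
        p=proj(n,np.array(X)).astype(np.float32); v=cv2.remap(im,p[:,:1],p[:,1:],1).ravel()
        w=np.clip(np.median(v)-v-25,0,None); k=np.argmax(w); sl=slice(max(k-10,0),k+11)
        print(n,y,(w[sl]@xs[sl]/(w[sl].sum()+1e-9)).round(2),w.max())
a=cv2.resize(cv2.imread(f"pics/top{sys.argv[1]}.png")[155:225,290:340],(400,560),interpolation=2); b=cv2.resize(cv2.imread(f"pics/scene{sys.argv[1]}.png")[240:310,250:300],(400,560),interpolation=2)
cv2.imwrite(f"pics/m{sys.argv[1]}.png",np.hstack([a,b]))
E
python3 chk.py 5
```

```text
pulled 0.044835320806464005 [  8.73755357  -1.34764683 -12.1465041 ] 17.7 0.10100056963658996
top -45.5 -0.4 100.115234
top -47 -0.43 89.18555
top -56 0.12 53.1875
top -58 -0.26 71.24072
scene -45.5 1.19 80.48682
scene -47 0.88 63.046875
scene -56 0.37 42.35742
scene -58 0.37 55.20996
```

View pics/m5.png

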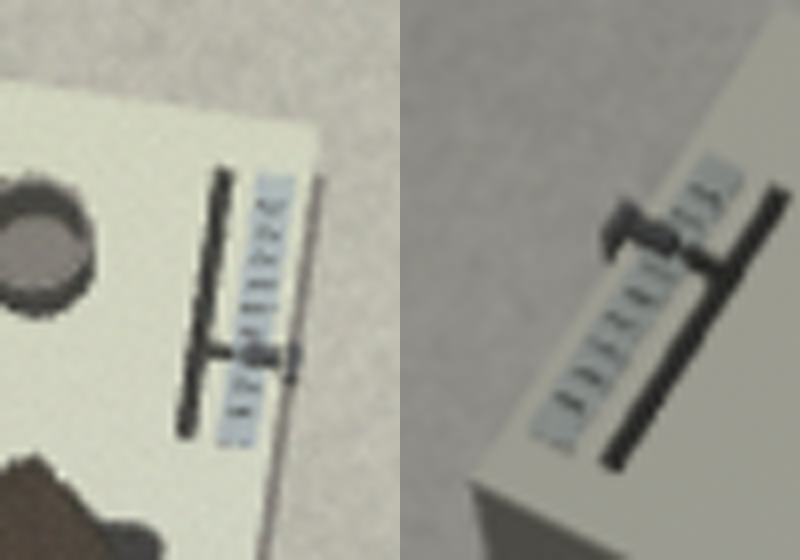

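The pointer and rider line up in both views: at top-crop (225,352) and (260,357), which is level along the dispenser's y axis, and in one line in the scene crop. The plate is still gripped at 45 N.

```bash
python3 -c "
from cell import arm
print(arm.sign_off())"
```

```text
the job is handed in; nothing more can be done
None
```

The job is handed in: the cap stands upright in the holder, and the gripper is holding the shutter about 45 mm out, with pointer and rider level to within about 1 mm in both camera views.

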